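# Pin a two-tier serving stand together with its rod

## Task

The upper tier of the wooden serving stand lies loose on its column, with its hole not quite over the bore in the column. Take the steel rod out of its rest, put it through the tier, feel gently for the bore underneath, and push the rod fully home without forcing it, so that its collar sits flush on the tier's hub and the tier is pinned level on the column. Let go of the rod, and leave the dark mug and the cocoa jar where they stand.

Things in the scene. Friction and masses are not known exactly. Their poses are not given: they have to be found in the camera images.
- lower_board: Round wooden lower board of the stand, 210 mm across, 18 mm thick, rim 24 mm high, fixed. Origin: centre of the underside, z up. A wooden column 74 mm across stands in the board's middle, its flat top 88 mm above the board's underside. The column does not move, but the bore in it is 6 mm off the board's middle, in a direction that differs each time and is not measured.
- column_top (a point): Point over the board's middle at the height of the column's top. The column's bore is a vertical round hole 15.5 mm wide and 70 mm deep; its axis is 6 mm from this point, to any side. It has a square-edged mouth, covered by the upper tier. Pressing the rod on board or column with more than 40 N is too rough.
- bore_catch (a point): On the board's middle axis, 25 mm below the bore's mouth: at this height a sprung ball stands 3 mm proud of the bore's wall and grips the rod. The rod does not fall home by its own weight; pushing it past the ball and on takes up to about 15 N.
- upper_tier: Loose wooden upper tier, about 0.25 kg, level on the column's top: disc 156 mm across, 12 mm thick. A round hole 17.6 mm wide goes through disc and hub on the axis. Origin: on the axis at the disc's underside, z up. It starts up to 3 mm off the board's middle in x and in y; the rod standing in its hole can slide it sideways. Over 60 N between rod and tier is too rough.
- hub_top (a point): Centre of the hole's mouth at the top of the tier's hub, which is 46 mm across and stands 20 mm above the disc, 32 mm above the disc's underside. The rod's collar is to sit on it.
- rod: Steel rod with wooden grip, about 0.16 kg, 138 mm long, upright in its rest. Origin: centre of the tip's end, z up the rod. Shaft 14 mm in diameter; tip coned from 11 mm wide at the end to 14 mm at 2 mm up. A collar 34 mm wide spans 77 to 85 mm above the tip; its underside is to seat on the hub, the tip then 45 mm down the bore.
- rod_grip (a point): Middle of the rod's square wooden grip, 111.5 mm above the tip: 20 x 20 mm, flat sides facing the rod's x and y, from 85 to 138 mm above the tip.
- rod_rest: Dark turned wooden tube, 64 mm across (84 mm at its foot), 88 mm high, fixed. The rod stands in its 18 mm hole, collar on the rim, tip 77 mm down: lift it straight up by 80 mm or more to clear. Origin: centre of the underside.
- dark_mug: Dark grey mug, 106 mm high, 88 mm across with a handle; a bystander. Origin: on the underside.
- cocoa_jar: Small glass jar with brown screw lid, 62 mm across, 77 mm high; a bystander. Origin: centre of the underside.
Not all that is in view belongs to the job. What is shaped like the rod but blue or green is not meant.

How it is judged (in metres and radians):
At the end, for the whole second after the job is handed in: The upper tier lies level on the column and the rod stands upright through it in the column's bore, pushed home: its tip 43 mm above the board's underside, less than 3 mm more (collar on the hub), within 12 mm of the board's middle, tilt of rod and tier under 0.05 rad, all at rest and released (z of rod in the frame of lower_board between 0.04 and 0.0458 m and horizontal distance between rod and lower_board below 0.012 m and angle between each of rod, upper_tier's own z axis and vertical below 0.05 rad and z of upper_tier in the frame of lower_board between 0.0855 and 0.0905 m and linear speed of each of rod, upper_tier below 0.02 m/s); the robot touches nothing.
It fails at once if the rod is forced against the board or column with more than 40 N (contact force between rod and lower_board above 40 N).
It fails at once if the rod is forced against the upper tier with more than 60 N (contact force between rod and upper_tier above 60 N).
It fails at once if the dark mug is moved by more than 20 mm (distance of dark_mug from where it was at the start of the episode above 0.02 m).
It fails at once if the cocoa jar is moved by more than 20 mm (distance of cocoa_jar from where it was at the start of the episode above 0.02 m).
It also fails if it takes over 67 s, if anything falls off the work surface, if the arm or the gripper's body presses on something with over 40 N, if the wrist force passes 120 N, or if a joint passes its speed limit or range.

## Robot

A 6-joint arm with a two-finger parallel gripper is mounted at the origin on a cart in front of the work surface, level with it; the furniture and walls round the work are solid. World frame = base frame: x ahead of the robot, y to its left, z up, the work surface at z = 0. Lengths are in m, angles in degrees, forces in N, time in s.
With the tool pointing down it reaches from about 0.3 to 0.775 m from the base axis. Payload 14.6 kg.
Tool frame: the origin (TCP) lies at the very end of the fingers, on their centre line; the grasp point (between the pads) lies 19 mm behind it; z points along the fingers, y is the line along which they close (so a half turn about z gives the same grasp; the last joint's range is limited). The gripper opens to 94 mm and grips with 3 to 60 N. Pads are 16 mm wide; open, the fingers measure 119 mm over their backs; the gripper's body (75 mm by 177 mm) begins 78 mm behind the grasp point.
Start: joints at [64.08, 17.183, 87.147, -0, 75.671, -3.816], TCP at [0.207, 0.51, 0.205] pointing down, gripper open.
Joint ranges: [-173.82, 173.82], [-45.26, 126.66], [13.44, 144.39], [-59.66, 239.66], [0, 175.72], [-146.38, 146.38]. Speed limits (degrees/s): [127.2, 127.2, 147.25, 180, 180, 180].

## Interface

Orientations are given as a 3x3 rotation matrix whose columns are the frame's x, y, z axes.
In Python, from workcell import arm gives the robot as it stands.
- The arm moves only by the tool carry_out, never from a script. Its arguments are lists of equal length, an entry for each row: "delta_pos": the shift along the tool's x, y, z in units of 50 mm (1.0 is 50 mm), a list of three; "angular": the turn, a rotation vector about the tool's x, y, z in degrees, a list of three; "claw": the finger opening in mm, from 0 to 94. In form: {"delta_pos": [[tx, ty, tz], ...], "angular": [[ax, ay, az], ...], "claw": [claw, ...]}. A call has 1 to 10 rows; each row is the pose to reach, as a shift and turn from the pose commanded when the call began, along the tool's axes at that moment; what a row does not reach only later rows make up. A row lasts 1/10 s, in which the tool goes at most 50 mm and 8.59 degrees, less where a joint would pass 70% of its speed; a pose out of reach is approached as far as the arm can. A call with a gripper value outside its range is refused whole. The fingers move at their own pace and stop on an object; "squeeze" is the grip in N (left out, the last holds). Time passes only in rows, so rows that repeat a pose let the fingers close. It gives the time, the measured TCP pose, the force, the opening and the grip force at its end, in the units of the state.
- arm.sense(): the state, without advancing time (a new reading comes with each control period).
- arm.snapshot(name): name is "scene" or "top" or "wrist"; returns a dict with "img" (400x640x3 uint8, red, green, blue), "vertical_fov" (degrees; the focal length in pixels is half the picture's height over the tangent of half this angle, whatever the lens; pixels are square), "cx", "cy" (the principal point, pixels), "position" and "attitude" of the camera in the world; the wrist camera has in their place "hand_eye" (4x4, takes a point from camera to tool coordinates, whose origin is the TCP and whose axes are the flange's). Camera axes: x right, y down, z forward; pixel columns grow to the right and rows downward; lengths in m; the calibration is good to about 2 mm. A picture is of the moment at which its call begins: read the wrist's pose just before it. There is no depth.
- arm.sign_off(): hands the job in; it is judged then, once.
Trained networks look in a picture, given as the dict that the camera call returned (one of the last four; its "shot" number tells which), for a name from the list of things; names that differ only in an ending like _2 or _b are one class to them, and where a whole thing is asked for, a point or a joint stands for the part that bears it (a point fixed in the world has none). Each returns a list of dicts, best first, with "confidence" (0 to 1); they miss things now and then, are a little off and sometimes report something else, mostly with a low value. They report only what shows in the picture. A call takes as long as a camera call. They do not tell look-alikes from the thing itself.
- arm.boxes_of(picture, thing): "at" ([x, y, z] in m, in the coordinates of the camera as it stood for that picture, good to about 4 mm: the middle of the surface that is visible of it).
The state is a dict: "clock": time; "joint_positions": joint angles; "qd": joint speeds; "effort": joint torques, N m; "tcp_pos": TCP position; "eef_rot": TCP orientation; "force": force on the tool from outside, world axes, zero at the start; "ft_torque": the same for the moment, N m; "width": finger opening in m; "finger_force": force on a finger pad.
Only numpy, scipy, OpenCV 4.12 (cv2) and the standard library are available. Lean on these libraries where they do the work, as an engineer would, in place of code of your own. Each camera call takes 0.05 s, during which the arm holds its last target. There are 200 camera calls.

## Working session

There is one attempt and no reset: what is moved stays moved. The work goes in short steps, Python scripts to look and compute and a tool call to move; the robot and the scene stay as the last step left them, time stands still between calls to the robot, and variables do not carry over. Pictures are saved under pics/ and viewed, at most 10 in all, crops included, and the job is handed in when it is done.

Besides the shell and the picture viewer there is one more tool, called after "Call:" in YAML: its name, and indented under it one key for each argument. carry_out: Moves the arm, as the interface text tells. Its arguments: {"type":"object","properties":{"delta_pos":{"type":"array","items":{"type":"array","items":{"type":"number"}}},"angular":{"type":"array","items":{"type":"array","items":{"type":"number"}}},"claw":{"type":"array","items":{"type":"number"}},"squeeze":{"type":"number"}},"required":["delta_pos","angular","claw"]}

```bash
mkdir -p pics; cat > h.py <<'E'
import numpy as np, cv2
from workcell import arm
def world(p,s,at):
    at=np.array(at)
    if "hand_eye" in p:
        q=(np.array(p["hand_eye"])@np.r_[at,1])[:3]
        return np.array(s["eef_rot"])@q+np.array(s["tcp_pos"])
    return np.array(p["attitude"])@at+np.array(p["position"])
def pix(p,at):
    f=200/np.tan(np.radians(p["vertical_fov"])/2)
    return np.array([p["cx"]+f*at[0]/at[2],p["cy"]+f*at[1]/at[2]])
def plane(p,s,uv,z):
    f=200/np.tan(np.radians(p["vertical_fov"])/2)
    d=np.array([(uv[0]-p["cx"])/f,(uv[1]-p["cy"])/f,1.])
    o=world(p,s,[0,0,0]); w=world(p,s,d)-o
    return o+w*(z-o[2])/w[2]
def save(p,n): cv2.imwrite("pics/"+n,p["img"][:,:,::-1])
E
python3 - <<'E'
from h import *
np.set_printoptions(precision=3,suppress=True)
s=arm.sense(); print(s["eef_rot"],s["width"],s["force"],s["clock"])
for c in ["scene","top"]:
    p=arm.snapshot(c); save(p,c+".png")
    for n in ["rod","rod_rest","upper_tier","lower_board","dark_mug","cocoa_jar"]:
        for d in arm.boxes_of(p,n)[:4]:
            print(c,n,round(d["confidence"],2),world(p,s,d["at"]),pix(p,d["at"]))
E
```

```text
[[-0.927  0.376 -0.001]
 [ 0.376  0.927 -0.001]
 [ 0.    -0.001 -1.   ]] 0.09398193501883786 [-0.047  0.837 -0.449] 0.0
scene rod 0.76 [ 0.344 -0.189  0.092] [404.812 149.82 ]
scene rod 0.75 [ 0.435 -0.21   0.121] [377.784 129.932]
scene rod 0.65 [ 0.426 -0.123  0.089] [371.165 158.433]
scene rod 0.46 [ 0.651 -0.256  0.1  ] [314.658 108.672]
scene rod_rest 0.75 [ 0.423 -0.202  0.057] [378.644 148.422]
scene upper_tier 0.73 [0.556 0.043 0.099] [307.185 185.205]
scene upper_tier 0.6 [0.432 0.339 0.084] [309.877 296.778]
scene lower_board 0.85 [0.531 0.071 0.021] [312.348 213.147]
scene dark_mug 0.57 [ 0.599 -0.17   0.073] [320.413 137.144]
scene dark_mug 0.32 [0.531 0.075 0.015] [312.041 215.385]
scene cocoa_jar 0.95 [0.431 0.34  0.08 ] [310.255 298.196]
top rod 0.65 [ 0.346 -0.192  0.103] [410.616 252.139]
top rod 0.53 [ 0.422 -0.124  0.104] [379.15  225.488]
top rod 0.46 [ 0.437 -0.212  0.125] [414.295 214.026]
top rod_rest 0.91 [ 0.427 -0.206  0.069] [407.824 222.12 ]
top upper_tier 0.84 [0.558 0.029 0.095] [313.629 181.737]
top lower_board 0.62 [0.505 0.032 0.018] [315.193 207.479]
top dark_mug 0.87 [ 0.614 -0.184  0.057] [387.905 157.786]
top cocoa_jar 0.56 [0.434 0.317 0.076] [208.917 242.099]
```

```bash
python3 - <<'E'
import cv2
a=cv2.imread("pics/scene.png");b=cv2.imread("pics/top.png")
c=cv2.resize(a[70:310,240:500],(0,0),fx=1.5,fy=1.5)
d=cv2.resize(b[110:290,180:445],(0,0),fx=1.5,fy=1.5)
import numpy as np
h=max(c.shape[0],d.shape[0]);f=lambda x:cv2.copyMakeBorder(x,0,h-x.shape[0],0,0,0)
cv2.imwrite("pics/both.png",np.hstack([f(c),f(d)]))
cv2.imwrite("pics/crop.png",cv2.resize(b[190:290,340:440],(500,500)))
E
```

```text
(no output)
```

View pics/both.png

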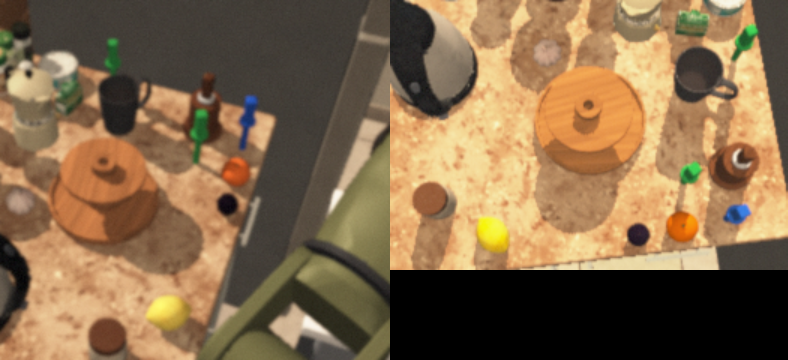

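View pics/crop.png

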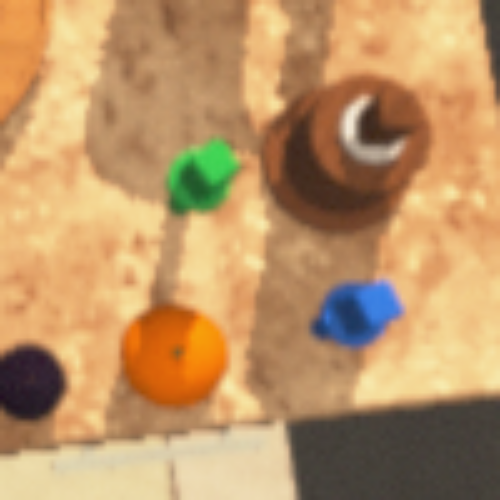

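The brown-gripped rod with the white collar stands in the dark tube, at top (414,214) and scene (378,130). Its look-alikes are green at top (379,225), blue at top (411,252) and a second green at scene (314,108). I choose the one in the tube, and the close crop confirms it.

Call:
carry_out:
  delta_pos:
    - [0, 0, -1]
    - [0, 0, -2]
    - [-9.5, -11.6, -2.4]
    - [-9.5, -11.6, -2.4]
    - [-9.5, -11.6, -2.4]
    - [-9.5, -11.6, -2.4]
    - [-9.5, -11.6, -2.4]
    - [-9.5, -11.6, -2.4]
    - [-9.5, -11.6, -2.4]
    - [-9.5, -11.6, -2.4]
  angular:
    - [0, 0, 0]
    - [0, 0, 0]
    - [0, 0, 0]
    - [0, 0, 0]
    - [0, 0, 0]
    - [0, 0, 0]
    - [0, 0, 0]
    - [0, 0, 0]
    - [0, 0, 0]
    - [0, 0, 0]
  claw: [60, 60, 60, 60, 60, 60, 60, 60, 60, 60]

```text
clock: 1.7
tcp_pos: [0.3252, 0.1258, 0.3165]
eef_rot: [[-0.927, 0.376, 0.001], [0.376, 0.927, 0.0], [-0.001, 0.001, -1.0]]
force: [1.8, 0.2, 0.3]
width: 0.0601
finger_force: 0.0
```

Call:
carry_out:
  delta_pos:
    - [-4.4, -5.4, 0]
    - [-4.4, -5.4, 0]
    - [-4.4, -5.4, 0]
    - [-4.4, -5.4, 0]
    - [-4.4, -5.4, 0]
    - [-4.4, -5.4, 0]
    - [-4.4, -5.4, 0]
    - [-4.4, -5.4, 0]
    - [-4.4, -5.4, 0]
    - [-4.4, -5.4, 0]
  angular:
    - [0, 0, 0]
    - [0, 0, 0]
    - [0, 0, 0]
    - [0, 0, 0]
    - [0, 0, 0]
    - [0, 0, 0]
    - [0, 0, 0]
    - [0, 0, 0]
    - [0, 0, 0]
    - [0, 0, 0]
  claw: [60, 60, 60, 60, 60, 60, 60, 60, 60, 60]

```text
clock: 2.7
tcp_pos: [0.4274, -0.2045, 0.3163]
eef_rot: [[-0.927, 0.376, 0.0], [0.376, 0.927, -0.0], [-0.0, 0.0, -1.0]]
force: [0.5, -1.0, -0.0]
width: 0.0601
finger_force: 0.0
```

```bash
cat > look.py <<'E'
import sys
from h import *
np.set_printoptions(precision=4,suppress=True)
s=arm.sense(); p=arm.snapshot("wrist"); save(p,sys.argv[1])
print(s["clock"],s["tcp_pos"],s["joint_positions"],s["force"]); print(np.array(p["hand_eye"]),p["vertical_fov"],p["cx"],p["cy"])
for n in sys.argv[2:]:
    for d in arm.boxes_of(p,n)[:3]: print(n,round(d["confidence"],2),world(p,s,d["at"]),pix(p,d["at"]))
E
python3 look.py w1.png rod rod_rest
```

```text
2.7 [ 0.4274 -0.2045  0.3163] [-30.0064   3.6031  88.5388   0.0069  87.8425 -97.9368] [ 0.4892 -1.006  -0.0209]
[[ 0.0001 -0.9622 -0.2723  0.0794]
 [ 1.      0.0002 -0.0005 -0.0004]
 [ 0.0005 -0.2723  0.9622 -0.179 ]
 [ 0.      0.      0.      1.    ]] 71.64510841315911 323.56946680807874 198.01375854771146
rod 0.94 [ 0.4335 -0.2153  0.1397] [318.1262 189.6221]
rod 0.8 [ 0.4167 -0.1333  0.1292] [371.1576 153.3952]
rod 0.59 [ 0.6462 -0.2594  0.0577] [341.1206 292.7569]
rod_rest 0.62 [ 0.4234 -0.212   0.0861] [318.2975 174.0565]
```

View pics/w1.png

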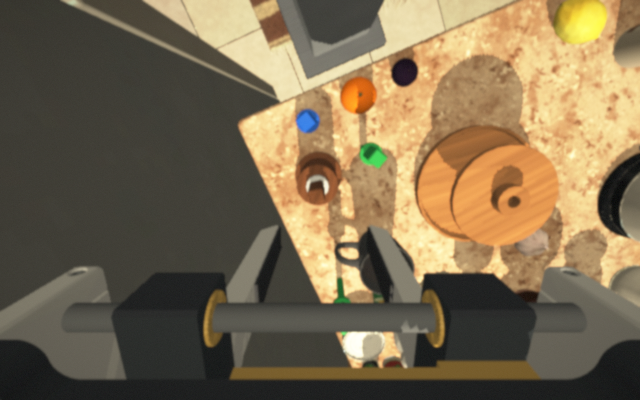

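```bash
python3 - <<'E'
from h import *
a=cv2.imread("pics/w1.png")
x=cv2.resize(a[145:215,285:355],(560,560),interpolation=cv2.INTER_CUBIC)
cv2.imwrite("pics/c1.png",x)
s=arm.sense();p=arm.snapshot("wrist")
for uv in [(514,201)]: print(plane(p,s,uv,.12))
E
```

```text
[0.55729342 0.03275776 0.12      ]
```

View pics/c1.png

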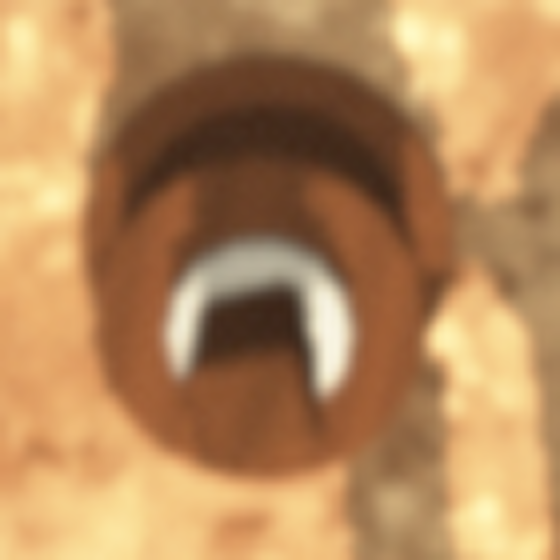

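```bash
python3 - <<'E'
from h import *
s=arm.sense();p=arm.snapshot("wrist")
R=np.array(s["eef_rot"])
for uv,z in [((317.1,196.3),.149),((317.6,186.9),.096),((317.7,185),.088)]:
    w=plane(p,s,uv,z); print(w, R.T@(w-s["tcp_pos"])/.05)
print(arm.sense()["clock"])
E
```

```text
[ 0.43941453 -0.21893206  0.149     ] [-0.32628197 -0.17842448  3.35150012]
[ 0.43945222 -0.21946846  0.096     ] [-0.33009817 -0.18798481  4.4115047 ]
[ 0.43850314 -0.21909939  0.088     ] [-0.3095971  -0.18824637  4.57148726]
2.95
```

Call:
carry_out:
  delta_pos:
    - [-0.33, -0.18, 1.0]
    - [-0.33, -0.18, 2.0]
    - [-0.33, -0.18, 2.6]
    - [-0.33, -0.18, 3.1]
    - [-0.33, -0.18, 3.6]
    - [-0.33, -0.18, 4.0]
    - [-0.33, -0.18, 4.2]
    - [-0.33, -0.18, 4.2]
    - [-0.33, -0.18, 4.2]
  angular:
    - [0, 0, -5]
    - [0, 0, -10]
    - [0, 0, -10]
    - [0, 0, -10]
    - [0, 0, -10]
    - [0, 0, -10]
    - [0, 0, -10]
    - [0, 0, -10]
    - [0, 0, -10]
  claw: [50, 50, 50, 50, 50, 50, 50, 50, 50]

```text
clock: 3.85
tcp_pos: [0.4398, -0.22, 0.107]
eef_rot: [[-0.978, 0.209, 0.001], [0.209, 0.978, -0.001], [-0.001, -0.0, -1.0]]
force: [-0.3, -0.1, 0.1]
width: 0.05
finger_force: 0.0
```

Call:
carry_out:
  delta_pos:
    - [0, 0, 0]
    - [0, 0, 0]
    - [0, 0, 0]
    - [0, 0, 0]
    - [0, 0, 0]
    - [0, 0, 0]
    - [0, 0, 0]
    - [0, 0, 0]
  angular:
    - [0, 0, 0]
    - [0, 0, 0]
    - [0, 0, 0]
    - [0, 0, 0]
    - [0, 0, 0]
    - [0, 0, 0]
    - [0, 0, 0]
    - [0, 0, 0]
  claw: [10, 10, 10, 10, 10, 10, 10, 10]
  squeeze: 30

```text
clock: 4.65
tcp_pos: [0.4395, -0.2199, 0.1063]
eef_rot: [[-0.978, 0.21, 0.0], [0.21, 0.978, -0.0], [-0.0, -0.0, -1.0]]
force: [-1.0, 1.1, 4.9]
width: 0.0202
finger_force: 29.2
```

Call:
carry_out:
  delta_pos:
    - [0, 0, -0.2]
    - [0, 0, -0.5]
    - [0, 0, -0.9]
    - [0, 0, -1.4]
    - [0, 0, -1.9]
    - [0, 0, -2.4]
    - [0, 0, -2.8]
    - [0, 0, -3.0]
    - [0, 0, -3.0]
  angular:
    - [0, 0, 0]
    - [0, 0, 0]
    - [0, 0, 0]
    - [0, 0, 0]
    - [0, 0, 0]
    - [0, 0, 0]
    - [0, 0, 0]
    - [0, 0, 0]
    - [0, 0, 0]
  claw: [10, 10, 10, 10, 10, 10, 10, 10, 10]
  squeeze: 45

```text
clock: 5.55
tcp_pos: [0.4396, -0.22, 0.2571]
eef_rot: [[-0.978, 0.21, 0.001], [0.21, 0.978, -0.001], [-0.002, -0.0, -1.0]]
force: [0.2, -0.1, -2.0]
width: 0.0197
finger_force: 44.1
```

Call:
carry_out:
  delta_pos:
    - [-0.3, 0.8, 0]
    - [-0.6, 1.6, 0]
    - [-0.9, 2.4, 0]
    - [-1.2, 3.2, 0]
    - [-1.4, 3.8, 0]
    - [-1.5, 4.1, 0]
    - [-1.5, 4.1, 0]
    - [-1.5, 4.1, 0]
  angular:
    - [0, 0, 0]
    - [0, 0, 0]
    - [0, 0, 0]
    - [0, 0, 0]
    - [0, 0, 0]
    - [0, 0, 0]
    - [0, 0, 0]
    - [0, 0, 0]
  claw: [10, 10, 10, 10, 10, 10, 10, 10]

```text
clock: 6.35
tcp_pos: [0.5553, -0.0358, 0.2554]
eef_rot: [[-0.978, 0.21, -0.001], [0.21, 0.978, -0.0], [0.001, -0.0, -1.0]]
force: [0.3, 0.4, -3.0]
width: 0.02
finger_force: 44.1
```

```bash
python3 look.py w2.png upper_tier rod
```

```text
6.35 [ 0.5553 -0.0358  0.2554] [ -7.451   16.1607  81.8152  -0.0167  82.0961 -85.3393] [ 0.2925  0.4153 -2.9876]
[[ 0.0001 -0.9622 -0.2722  0.0795]
 [ 1.      0.0002 -0.0005 -0.0003]
 [ 0.0006 -0.2722  0.9622 -0.179 ]
 [ 0.      0.      0.      1.    ]] 71.64510841315911 323.56946680807874 198.01375854771146
upper_tier 0.56 [0.5485 0.0337 0.098 ] [378.3158 169.2128]
rod 0.93 [ 0.4264 -0.1233  0.1173] [219.3633  92.598 ]
rod 0.9 [ 0.5444 -0.0332  0.289 ] [324.6183 243.6397]
rod 0.68 [ 0.6472 -0.2531  0.0984] [183.8339 281.8841]
```

View pics/w2.png

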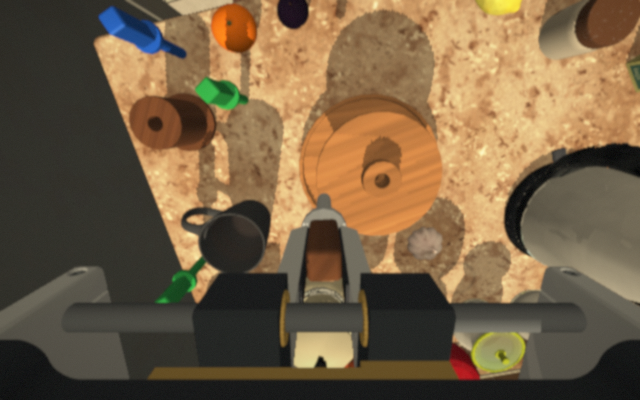

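```bash
python3 - <<'E'
from h import *
a=cv2.imread("pics/w2.png")
x=cv2.resize(a[90:240,295:445],(600,600),interpolation=cv2.INTER_CUBIC)
s=arm.sense();p=arm.snapshot("wrist")
H=np.linalg.inv(np.array(p["hand_eye"])); t=(H@np.array([0,0,.0953,1]))[:3]
print(pix(p,t))
cv2.imwrite("pics/c2.png",x)
E
```

```text
[324.01923146 199.79834971]
```

View pics/c2.png

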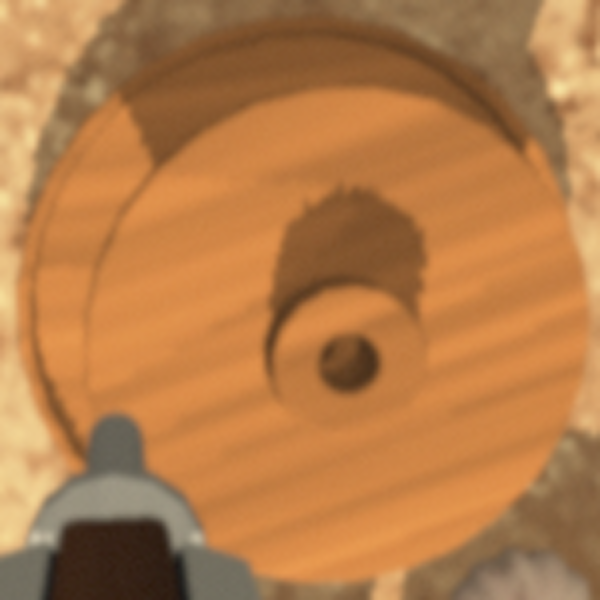

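```bash
python3 - <<'E'
from h import *
from scipy.optimize import least_squares
s=arm.sense();p=arm.snapshot("wrist")
def fit(pts,z,r):
    w=np.array([plane(p,s,(u/4+294.6,v/4+89.6),z)[:2] for u,v in pts])
    q=least_squares(lambda c:np.hypot(*(w-c).T)-r,w.mean(0))
    return q.x, q.fun*1e3
np.set_printoptions(precision=4,suppress=True)
print("hole",plane(p,s,(349/4+294.6,363/4+89.6),.12))
print("hub",fit([(273,355),(350,285),(427,350),(350,430)],.12,.023))
print("disc",fit([(87,340),(155,165),(330,87),(588,330),(540,170),(360,583),(520,500)],.10,.078))
print("board",fit([(20,300),(310,17),(60,170),(120,95),(210,35),(400,30)],.024,.105))
print(s["tcp_pos"],s["clock"])
E
```

```text
hole [0.5581 0.0319 0.12  ]
hub (array([0.557 , 0.0323]), array([-0.6659, -1.4782, -0.6534, -1.5921]))
disc (array([0.5584, 0.0321]), array([-1.191 ,  1.0449, -0.4523, -1.1095,  0.4876,  0.3009,  0.2887]))
board (array([0.5611, 0.0333]), array([ 0.634 ,  0.0374, -0.5819, -0.5814,  0.7093, -0.0019]))
[ 0.5554 -0.0362  0.2561] 6.55
```

Call:
carry_out:
  delta_pos:
    - [0.08, 0.4, 0]
    - [0.16, 0.8, 0]
    - [0.2, 1.2, 0]
    - [0.24, 1.34, 0.2]
    - [0.24, 1.34, 0.5]
    - [0.24, 1.34, 0.58]
    - [0.24, 1.34, 0.58]
  angular:
    - [0, 0, 0]
    - [0, 0, 0]
    - [0, 0, 0]
    - [0, 0, 0]
    - [0, 0, 0]
    - [0, 0, 0]
    - [0, 0, 0]
  claw: [10, 10, 10, 10, 10, 10, 10]

```text
clock: 7.3
tcp_pos: [0.5577, 0.0322, 0.2263]
eef_rot: [[-0.978, 0.21, -0.001], [0.21, 0.978, -0.0], [0.001, -0.0, -1.0]]
force: [0.0, -0.3, -2.0]
width: 0.0199
finger_force: 44.1
```

```bash
python3 look.py w3.png; python3 - <<'E'
import cv2
a=cv2.imread("pics/w3.png")
cv2.imwrite("pics/c3.png",cv2.resize(a[120:250,260:390],(520,520),interpolation=cv2.INTER_CUBIC))
E
```

```text
7.3 [0.5577 0.0322 0.2263] [ -0.4444  17.4692  83.9755  -0.0089  78.6409 -78.3003] [ 0.0007 -0.2632 -1.9705]
[[ 0.0001 -0.9622 -0.2722  0.0795]
 [ 1.      0.0002 -0.0005 -0.0003]
 [ 0.0006 -0.2722  0.9622 -0.179 ]
 [ 0.      0.      0.      1.    ]] 71.64510841315911 323.56946680807874 198.01375854771146
```

View pics/c3.png

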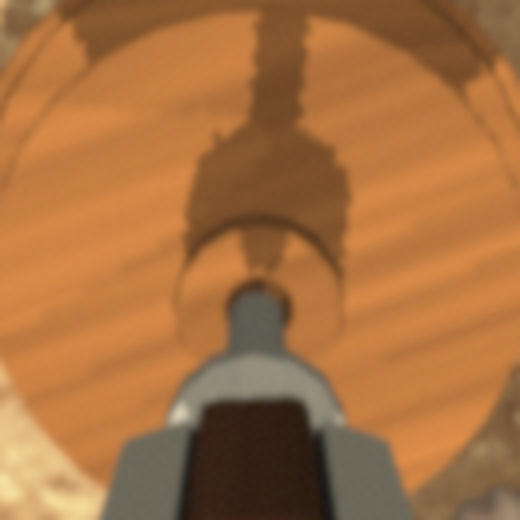

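The rod tip stands over the hub's hole, at about (324,193) in the full picture, so I descend into the tier.

Call:
carry_out:
  delta_pos:
    - [0, 0.01, 0.15]
    - [0, 0.01, 0.3]
    - [0, 0.01, 0.45]
    - [0, 0.01, 0.6]
    - [0, 0.01, 0.6]
  angular:
    - [0, 0, 0]
    - [0, 0, 0]
    - [0, 0, 0]
    - [0, 0, 0]
    - [0, 0, 0]
  claw: [10, 10, 10, 10, 10]

```text
clock: 7.85
tcp_pos: [0.5577, 0.0334, 0.1958]
eef_rot: [[-0.978, 0.21, -0.002], [0.21, 0.978, 0.0], [0.002, -0.0, -1.0]]
force: [0.0, 0.1, -1.9]
width: 0.0199
finger_force: 44.1
```

Call:
carry_out:
  delta_pos:
    - [0, 0, 0.1]
    - [0, 0, 0.18]
    - [0, 0, 0.2]
    - [0, 0, 0.21]
    - [0, 0, 0.22]
    - [0, 0, 0.23]
  angular:
    - [0, 0, 0]
    - [0, 0, 0]
    - [0, 0, 0]
    - [0, 0, 0]
    - [0, 0, 0]
    - [0, 0, 0]
  claw: [10, 10, 10, 10, 10, 10]

```text
clock: 8.45
tcp_pos: [0.5582, 0.0334, 0.1858]
eef_rot: [[-0.978, 0.21, 0.0], [0.21, 0.978, -0.0], [-0.0, 0.0, -1.0]]
force: [-0.5, -0.2, -1.6]
width: 0.0198
finger_force: 44.1
```

Call:
carry_out:
  delta_pos:
    - [0, 0, 0.01]
    - [0, 0, 0.02]
    - [0, 0, 0.03]
    - [0, 0, 0.03]
  angular:
    - [0, 0, 0]
    - [0, 0, 0]
    - [0, 0, 0]
    - [0, 0, 0]
  claw: [10, 10, 10, 10]

```text
clock: 8.85
tcp_pos: [0.5581, 0.0333, 0.1841]
eef_rot: [[-0.978, 0.21, -0.0], [0.21, 0.978, -0.0], [0.0, -0.0, -1.0]]
force: [-0.2, 0.6, -2.4]
width: 0.0202
finger_force: 44.1
```

Call:
carry_out:
  delta_pos:
    - [0, 0, 0.01]
    - [0, 0, 0.02]
    - [0, 0, 0.02]
  angular:
    - [0, 0, 0]
    - [0, 0, 0]
    - [0, 0, 0]
  claw: [10, 10, 10]

```text
clock: 9.15
tcp_pos: [0.5582, 0.0333, 0.1833]
eef_rot: [[-0.978, 0.21, 0.0], [0.21, 0.978, -0.0], [-0.0, 0.0, -1.0]]
force: [-0.7, 0.4, -0.3]
width: 0.0201
finger_force: 44.1
```

Call:
carry_out:
  delta_pos:
    - [0, 0, 0.01]
    - [0, 0, 0.01]
    - [0, 0, 0.01]
  angular:
    - [0, 0, 0]
    - [0, 0, 0]
    - [0, 0, 0]
  claw: [10, 10, 10]

```text
clock: 9.45
tcp_pos: [0.5583, 0.0333, 0.1833]
eef_rot: [[-0.978, 0.21, 0.001], [0.21, 0.978, -0.0], [-0.001, 0.0, -1.0]]
force: [-1.5, -0.8, 6.0]
width: 0.0202
finger_force: 44.1
```

```bash
python3 - <<'E'
import numpy as np
R=np.array([[-.978,.21],[.21,.978]])
a=np.radians(180+np.arange(0,14)*26)
P=np.array([.5605,.033])+.006*np.c_[np.cos(a),np.sin(a)]
Q=np.vstack([[.5583,.0333],P]);D=np.diff(Q,axis=0)@R.T/.05
for q,d in zip(P,D):print(q.round(4),d.round(3))
E
```

```text
[0.5545 0.033 ] [ 0.073 -0.022]
[0.5551 0.0304] [-0.023 -0.049]
[0.5568 0.0283] [-0.042 -0.034]
[0.5593 0.0271] [-0.053 -0.012]
[0.562  0.0272] [-0.053  0.012]
[0.5644 0.0284] [-0.042  0.034]
[0.566  0.0306] [-0.023  0.049]
[0.5665 0.0332] [0.001 0.054]
[0.5658 0.0358] [0.025 0.048]
[0.564  0.0379] [0.043 0.032]
[0.5615 0.0389] [0.053 0.01 ]
[0.5588 0.0388] [ 0.052 -0.014]
[0.5565 0.0375] [ 0.041 -0.036]
[0.5549 0.0352] [ 0.021 -0.05 ]
```

Call:
carry_out:
  delta_pos:
    - [0.038, -0.008, 0]
    - [0.076, -0.017, 0]
    - [0.076, -0.017, 0]
  angular:
    - [0, 0, 0]
    - [0, 0, 0]
    - [0, 0, 0]
  claw: [10, 10, 10]

```text
clock: 9.75
tcp_pos: [0.5548, 0.0333, 0.1833]
eef_rot: [[-0.978, 0.21, 0.002], [0.21, 0.978, -0.0], [-0.002, 0.0, -1.0]]
force: [4.9, 0.6, 5.3]
width: 0.0195
finger_force: 45.0
```

Call:
carry_out:
  delta_pos:
    - [-0.01, -0.025, 0]
    - [-0.02, -0.05, 0]
    - [-0.02, -0.05, 0]
  angular:
    - [0, 0, 0]
    - [0, 0, 0]
    - [0, 0, 0]
  claw: [10, 10, 10]

```text
clock: 10.05
tcp_pos: [0.5549, 0.0316, 0.1832]
eef_rot: [[-0.978, 0.21, 0.001], [0.21, 0.978, 0.002], [-0.0, 0.002, -1.0]]
force: [1.5, 5.4, 7.0]
width: 0.0197
finger_force: 45.0
```

Call:
carry_out:
  delta_pos:
    - [-0.02, -0.017, 0]
    - [-0.042, -0.034, 0]
    - [-0.042, -0.034, 0]
  angular:
    - [0, 0, 0]
    - [0, 0, 0]
    - [0, 0, 0]
  claw: [10, 10, 10]

```text
clock: 10.35
tcp_pos: [0.556, 0.0298, 0.1831]
eef_rot: [[-0.978, 0.209, -0.001], [0.209, 0.978, 0.003], [0.002, 0.002, -1.0]]
force: [-1.6, 7.2, 9.6]
width: 0.0198
finger_force: 45.0
```

Call:
carry_out:
  delta_pos:
    - [-0.026, -0.006, 0]
    - [-0.053, -0.012, 0]
    - [-0.053, -0.012, 0]
  angular:
    - [0, 0, 0]
    - [0, 0, 0]
    - [0, 0, 0]
  claw: [10, 10, 10]

```text
clock: 10.65
tcp_pos: [0.5582, 0.0287, 0.1828]
eef_rot: [[-0.978, 0.209, -0.002], [0.209, 0.978, 0.003], [0.003, 0.002, -1.0]]
force: [-2.4, 8.3, 9.2]
width: 0.0196
finger_force: 45.0
```

Call:
carry_out:
  delta_pos:
    - [-0.026, 0.006, 0]
    - [-0.053, 0.012, 0]
    - [-0.053, 0.012, 0]
  angular:
    - [0, 0, 0]
    - [0, 0, 0]
    - [0, 0, 0]
  claw: [10, 10, 10]

```text
clock: 10.95
tcp_pos: [0.5607, 0.0284, 0.1826]
eef_rot: [[-0.978, 0.209, -0.003], [0.209, 0.978, 0.002], [0.003, 0.001, -1.0]]
force: [-4.1, 4.7, 7.9]
width: 0.0195
finger_force: 45.0
```

Call:
carry_out:
  delta_pos:
    - [-0.021, 0.017, 0]
    - [-0.042, 0.034, 0]
    - [-0.042, 0.034, 0]
  angular:
    - [0, 0, 0]
    - [0, 0, 0]
    - [0, 0, 0]
  claw: [10, 10, 10]

```text
clock: 11.25
tcp_pos: [0.5628, 0.0287, 0.1825]
eef_rot: [[-0.978, 0.209, -0.004], [0.209, 0.978, -0.0], [0.004, -0.001, -1.0]]
force: [-5.6, -0.7, 8.9]
width: 0.0195
finger_force: 45.0
```

Call:
carry_out:
  delta_pos:
    - [-0.012, 0.025, 0]
    - [-0.023, 0.05, 0]
    - [-0.023, 0.05, 0]
  angular:
    - [0, 0, 0]
    - [0, 0, 0]
    - [0, 0, 0]
  claw: [10, 10, 10]

```text
clock: 11.55
tcp_pos: [0.5645, 0.0303, 0.1826]
eef_rot: [[-0.978, 0.21, -0.003], [0.21, 0.978, -0.001], [0.003, -0.002, -1.0]]
force: [-6.2, -3.7, 9.6]
width: 0.02
finger_force: 45.0
```

Call:
carry_out:
  delta_pos:
    - [0, 0.027, 0]
    - [0, 0.054, 0]
    - [0, 0.054, 0]
  angular:
    - [0, 0, 0]
    - [0, 0, 0]
    - [0, 0, 0]
  claw: [10, 10, 10]

```text
clock: 11.85
tcp_pos: [0.5655, 0.0326, 0.1828]
eef_rot: [[-0.978, 0.21, -0.002], [0.21, 0.978, -0.002], [0.002, -0.002, -1.0]]
force: [-3.3, -4.9, 8.6]
width: 0.0198
finger_force: 45.0
```

Call:
carry_out:
  delta_pos:
    - [0.012, 0.024, 0]
    - [0.025, 0.048, 0]
    - [0.025, 0.048, 0]
  angular:
    - [0, 0, 0]
    - [0, 0, 0]
    - [0, 0, 0]
  claw: [10, 10, 10]

```text
clock: 12.15
tcp_pos: [0.5653, 0.0352, 0.1829]
eef_rot: [[-0.978, 0.21, -0.001], [0.21, 0.978, -0.002], [0.0, -0.002, -1.0]]
force: [-0.5, -5.6, 7.7]
width: 0.0197
finger_force: 45.0
```

Call:
carry_out:
  delta_pos:
    - [0.02, 0.016, 0]
    - [0.043, 0.032, 0]
    - [0.043, 0.032, 0]
  angular:
    - [0, 0, 0]
    - [0, 0, 0]
    - [0, 0, 0]
  claw: [10, 10, 10]

```text
clock: 12.45
tcp_pos: [0.5639, 0.0374, 0.183]
eef_rot: [[-0.978, 0.21, 0.001], [0.21, 0.978, -0.002], [-0.001, -0.001, -1.0]]
force: [1.6, -4.5, 4.7]
width: 0.0194
finger_force: 45.0
```

Call:
carry_out:
  delta_pos:
    - [0.026, 0.005, 0]
    - [0.053, 0.01, 0]
    - [0.053, 0.01, 0]
  angular:
    - [0, 0, 0]
    - [0, 0, 0]
    - [0, 0, 0]
  claw: [10, 10, 10]

```text
clock: 12.75
tcp_pos: [0.5615, 0.0387, 0.183]
eef_rot: [[-0.978, 0.21, 0.001], [0.21, 0.978, -0.001], [-0.001, -0.001, -1.0]]
force: [3.8, -3.8, 4.6]
width: 0.0196
finger_force: 45.0
```

Call:
carry_out:
  delta_pos:
    - [0.026, -0.007, 0]
    - [0.052, -0.014, 0]
    - [0.052, -0.014, 0]
  angular:
    - [0, 0, 0]
    - [0, 0, 0]
    - [0, 0, 0]
  claw: [10, 10, 10]

```text
clock: 13.05
tcp_pos: [0.5589, 0.039, 0.183]
eef_rot: [[-0.978, 0.21, 0.001], [0.21, 0.978, -0.0], [-0.001, 0.0, -1.0]]
force: [5.1, -1.4, 4.8]
width: 0.02
finger_force: 45.0
```

Call:
carry_out:
  delta_pos:
    - [0.02, -0.018, 0]
    - [0.041, -0.036, 0]
    - [0.041, -0.036, 0]
  angular:
    - [0, 0, 0]
    - [0, 0, 0]
    - [0, 0, 0]
  claw: [10, 10, 10]

```text
clock: 13.35
tcp_pos: [0.5565, 0.038, 0.183]
eef_rot: [[-0.978, 0.21, 0.001], [0.21, 0.978, 0.001], [-0.001, 0.001, -1.0]]
force: [3.6, 0.2, 5.4]
width: 0.0198
finger_force: 45.0
```

```bash
python3 look.py w4.png; python3 - <<'E'
import cv2
a=cv2.imread("pics/w4.png")
cv2.imwrite("pics/c4.png",cv2.resize(a[90:300,230:440],(588,588),interpolation=cv2.INTER_CUBIC))
E
```

```text
13.35 [0.5565 0.038  0.183 ] [  0.1256  19.2092  87.5453   0.0475  73.1736 -77.7842] [3.6099 0.2056 5.4289]
[[ 0.0001 -0.9622 -0.2722  0.0795]
 [ 1.      0.0002 -0.0005 -0.0003]
 [ 0.0006 -0.2722  0.9622 -0.179 ]
 [ 0.      0.      0.      1.    ]] 71.64510841315911 323.56946680807874 198.01375854771146
```

View pics/c4.png

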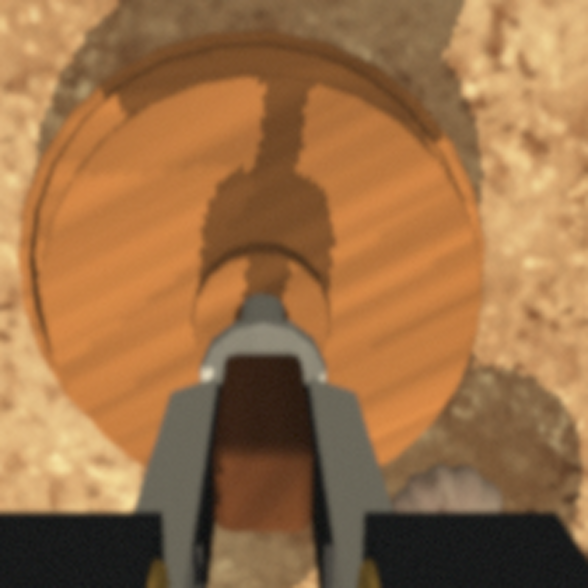

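```bash
python3 - <<'E'
from h import *
from scipy.optimize import least_squares
s=arm.sense();p=arm.snapshot("wrist")
g=cv2.cvtColor(p["img"],cv2.COLOR_RGB2HSV).astype(float)
np.set_printoptions(precision=4,suppress=True)
def fit(pts,z,r,free=False):
    w=np.array([plane(p,s,(u/2.8+229.7,v/2.8+89.7),z)[:2] for u,v in pts])
    f=(lambda c:np.hypot(*(w-c[:2]).T)-c[2]) if free else (lambda c:np.hypot(*(w-c).T)-r)
    q=least_squares(f,np.r_[w.mean(0),r] if free else w.mean(0)); return q.x,q.fun*1e3
b=[(22,245),(60,140),(105,92),(170,50),(250,32),(330,45),(400,88),(440,132)]
print(fit(b,.024,.105),fit(b,.024,.105,True))
print(s["tcp_pos"])
E
```

```text
(array([0.5623, 0.0328]), array([-0.3815, -0.7608, -1.1471,  0.479 ,  1.609 ,  1.2446, -0.8011,
       -1.8124])) (array([0.5592, 0.0328, 0.1025]), array([ 0.9718, -0.5997, -1.4398, -0.0747,  1.0989,  1.0814, -0.3253,
       -0.7126]))
[0.5565 0.0381 0.183 ]
```

```bash
python3 - <<'E'
import numpy as np
R=np.array([[-.978,.21],[.21,.978]])
a=np.radians(40-np.arange(0,18)*20)
P=np.array([.5615,.0325])+.0075*np.c_[np.cos(a),np.sin(a)]
Q=np.vstack([[.5565,.0375],P]);D=np.diff(Q,axis=0)@R.T/.05
for q,d in zip(P,D):print(q.round(4),d.round(3))
E
```

```text
[0.5672 0.0373] [-0.211  0.042]
[0.5685 0.0351] [-0.035 -0.039]
[0.569  0.0325] [-0.02  -0.048]
[0.5685 0.0299] [-0.002 -0.052]
[0.5672 0.0277] [ 0.016 -0.05 ]
[0.5652 0.026 ] [ 0.032 -0.041]
[0.5628 0.0251] [ 0.044 -0.028]
[0.5602 0.0251] [ 0.051 -0.011]
[0.5578 0.026 ] [0.052 0.007]
[0.5558 0.0277] [0.046 0.024]
[0.5545 0.0299] [0.035 0.039]
[0.554  0.0325] [0.02  0.048]
[0.5545 0.0351] [0.002 0.052]
[0.5558 0.0373] [-0.016  0.05 ]
[0.5578 0.039 ] [-0.032  0.041]
[0.5602 0.0399] [-0.044  0.028]
[0.5628 0.0399] [-0.051  0.011]
[0.5652 0.039 ] [-0.052 -0.007]
```

Call:
carry_out:
  delta_pos:
    - [-0.05, 0.01, 0]
    - [-0.1, 0.02, 0]
    - [-0.16, 0.03, 0]
    - [-0.21, 0.04, 0]
    - [-0.21, 0.04, 0]
  angular:
    - [0, 0, 0]
    - [0, 0, 0]
    - [0, 0, 0]
    - [0, 0, 0]
    - [0, 0, 0]
  claw: [10, 10, 10, 10, 10]

```text
clock: 13.95
tcp_pos: [0.5656, 0.0372, 0.1822]
eef_rot: [[-0.978, 0.21, -0.005], [0.21, 0.978, -0.001], [0.004, -0.002, -1.0]]
force: [-5.6, -2.9, 9.0]
width: 0.02
finger_force: 45.0
```

Call:
carry_out:
  delta_pos:
    - [-0.018, -0.02, 0]
    - [-0.035, -0.04, 0]
    - [-0.035, -0.04, 0]
  angular:
    - [0, 0, 0]
    - [0, 0, 0]
    - [0, 0, 0]
  claw: [10, 10, 10]

```text
clock: 14.25
tcp_pos: [0.5668, 0.0359, 0.1822]
eef_rot: [[-0.978, 0.21, -0.005], [0.21, 0.978, 0.002], [0.005, 0.001, -1.0]]
force: [-5.3, 3.7, 6.3]
width: 0.0197
finger_force: 45.0
```

Call:
carry_out:
  delta_pos:
    - [-0.01, -0.024, 0]
    - [-0.02, -0.048, 0]
    - [-0.02, -0.048, 0]
  angular:
    - [0, 0, 0]
    - [0, 0, 0]
    - [0, 0, 0]
  claw: [10, 10, 10]

```text
clock: 14.55
tcp_pos: [0.5676, 0.0335, 0.1822]
eef_rot: [[-0.978, 0.21, -0.003], [0.21, 0.978, 0.002], [0.004, 0.001, -1.0]]
force: [-1.5, 5.5, 5.6]
width: 0.0194
finger_force: 45.0
```

Call:
carry_out:
  delta_pos:
    - [0, -0.026, 0]
    - [0, -0.052, 0]
    - [0, -0.052, 0]
  angular:
    - [0, 0, 0]
    - [0, 0, 0]
    - [0, 0, 0]
  claw: [10, 10, 10]

```text
clock: 14.85
tcp_pos: [0.5675, 0.0304, 0.1822]
eef_rot: [[-0.978, 0.21, -0.002], [0.21, 0.978, 0.001], [0.002, 0.0, -1.0]]
force: [-0.3, 3.7, 1.9]
width: 0.0197
finger_force: 45.0
```

Call:
carry_out:
  delta_pos:
    - [0.008, -0.025, 0]
    - [0.016, -0.05, 0]
    - [0.016, -0.05, 0]
  angular:
    - [0, 0, 0]
    - [0, 0, 0]
    - [0, 0, 0]
  claw: [10, 10, 10]

```text
clock: 15.15
tcp_pos: [0.5665, 0.0274, 0.1822]
eef_rot: [[-0.978, 0.21, -0.001], [0.21, 0.978, -0.0], [0.001, -0.001, -1.0]]
force: [0.3, 0.8, -0.7]
width: 0.0199
finger_force: 45.0
```

Call:
carry_out:
  delta_pos:
    - [0.016, -0.02, 0]
    - [0.032, -0.041, 0]
    - [0.032, -0.041, 0]
  angular:
    - [0, 0, 0]
    - [0, 0, 0]
    - [0, 0, 0]
  claw: [10, 10, 10]

```text
clock: 15.45
tcp_pos: [0.5645, 0.0258, 0.1824]
eef_rot: [[-0.978, 0.21, -0.001], [0.21, 0.978, -0.0], [0.001, -0.0, -1.0]]
force: [0.3, 0.4, -2.1]
width: 0.0197
finger_force: 45.0
```

Call:
carry_out:
  delta_pos:
    - [0, 0, 0.01]
    - [0, 0, 0.02]
    - [0, 0, 0.02]
  angular:
    - [0, 0, 0]
    - [0, 0, 0]
    - [0, 0, 0]
  claw: [10, 10, 10]

```text
clock: 15.75
tcp_pos: [0.5648, 0.0259, 0.182]
eef_rot: [[-0.978, 0.21, 0.0], [0.21, 0.978, -0.0], [-0.0, -0.0, -1.0]]
force: [-2.2, -0.7, 4.7]
width: 0.0194
finger_force: 45.0
```

Call:
carry_out:
  delta_pos:
    - [0.022, -0.014, 0]
    - [0.044, -0.028, 0]
    - [0.044, -0.028, 0]
  angular:
    - [0, 0, 0]
    - [0, 0, 0]
    - [0, 0, 0]
  claw: [10, 10, 10]
  squeeze: 60

```text
clock: 16.05
tcp_pos: [0.5629, 0.0253, 0.1821]
eef_rot: [[-0.978, 0.21, 0.002], [0.21, 0.978, 0.0], [-0.002, 0.001, -1.0]]
force: [4.9, 1.6, 3.3]
width: 0.0196
finger_force: 60.0
```

Call:
carry_out:
  delta_pos:
    - [0.025, -0.005, 0]
    - [0.051, -0.011, 0]
    - [0.051, -0.011, 0]
  angular:
    - [0, 0, 0]
    - [0, 0, 0]
    - [0, 0, 0]
  claw: [10, 10, 10]

```text
clock: 16.35
tcp_pos: [0.5603, 0.0251, 0.1823]
eef_rot: [[-0.978, 0.21, 0.002], [0.21, 0.978, -0.0], [-0.002, 0.0, -1.0]]
force: [4.6, 0.9, 4.4]
width: 0.0196
finger_force: 60.0
```

Call:
carry_out:
  delta_pos:
    - [0.026, 0.003, 0]
    - [0.052, 0.007, 0]
    - [0.052, 0.007, 0]
  angular:
    - [0, 0, 0]
    - [0, 0, 0]
    - [0, 0, 0]
  claw: [10, 10, 10]

```text
clock: 16.65
tcp_pos: [0.5579, 0.0258, 0.1823]
eef_rot: [[-0.978, 0.21, 0.002], [0.21, 0.978, -0.001], [-0.002, -0.0, -1.0]]
force: [5.1, -0.8, 6.6]
width: 0.0198
finger_force: 60.0
```

Call:
carry_out:
  delta_pos:
    - [0.023, 0.012, 0]
    - [0.046, 0.024, 0]
    - [0.046, 0.024, 0]
  angular:
    - [0, 0, 0]
    - [0, 0, 0]
    - [0, 0, 0]
  claw: [10, 10, 10]

```text
clock: 16.95
tcp_pos: [0.5558, 0.0272, 0.1823]
eef_rot: [[-0.978, 0.21, 0.002], [0.21, 0.978, -0.001], [-0.002, -0.001, -1.0]]
force: [4.5, -1.5, 6.5]
width: 0.0196
finger_force: 60.0
```

Call:
carry_out:
  delta_pos:
    - [0.017, 0.02, 0]
    - [0.035, 0.039, 0]
    - [0.035, 0.039, 0]
  angular:
    - [0, 0, 0]
    - [0, 0, 0]
    - [0, 0, 0]
  claw: [10, 10, 10]

```text
clock: 17.25
tcp_pos: [0.5544, 0.0292, 0.1823]
eef_rot: [[-0.978, 0.21, 0.002], [0.21, 0.978, -0.002], [-0.002, -0.001, -1.0]]
force: [3.2, -4.6, 6.5]
width: 0.0198
finger_force: 60.0
```

Call:
carry_out:
  delta_pos:
    - [0.01, 0.024, 0]
    - [0.02, 0.048, 0]
    - [0.02, 0.048, 0]
  angular:
    - [0, 0, 0]
    - [0, 0, 0]
    - [0, 0, 0]
  claw: [10, 10, 10]

```text
clock: 17.55
tcp_pos: [0.5538, 0.0315, 0.1823]
eef_rot: [[-0.978, 0.21, 0.001], [0.21, 0.978, -0.002], [-0.002, -0.002, -1.0]]
force: [2.7, -5.9, 7.8]
width: 0.0195
finger_force: 60.0
```

Call:
carry_out:
  delta_pos:
    - [0, 0.026, 0]
    - [0, 0.052, 0]
    - [0, 0.052, 0]
  angular:
    - [0, 0, 0]
    - [0, 0, 0]
    - [0, 0, 0]
  claw: [10, 10, 10]

```text
clock: 17.85
tcp_pos: [0.554, 0.0339, 0.1822]
eef_rot: [[-0.978, 0.21, 0.0], [0.21, 0.978, -0.003], [-0.001, -0.003, -1.0]]
force: [-0.1, -7.4, 9.5]
width: 0.0199
finger_force: 60.0
```

Call:
carry_out:
  delta_pos:
    - [-0.008, 0.025, 0]
    - [-0.016, 0.05, 0]
    - [-0.016, 0.05, 0]
  angular:
    - [0, 0, 0]
    - [0, 0, 0]
    - [0, 0, 0]
  claw: [10, 10, 10]

```text
clock: 18.15
tcp_pos: [0.555, 0.036, 0.1822]
eef_rot: [[-0.978, 0.21, -0.001], [0.21, 0.978, -0.003], [0.0, -0.003, -1.0]]
force: [-2.6, -7.8, 10.3]
width: 0.0197
finger_force: 60.0
```

Call:
carry_out:
  delta_pos:
    - [-0.016, 0.02, 0]
    - [-0.032, 0.041, 0]
    - [-0.032, 0.041, 0]
  angular:
    - [0, 0, 0]
    - [0, 0, 0]
    - [0, 0, 0]
  claw: [10, 10, 10]

```text
clock: 18.45
tcp_pos: [0.5564, 0.0376, 0.1821]
eef_rot: [[-0.978, 0.21, -0.003], [0.21, 0.978, -0.003], [0.002, -0.004, -1.0]]
force: [-6.2, -8.5, 13.0]
width: 0.0195
finger_force: 60.0
```

Call:
carry_out:
  delta_pos:
    - [-0.022, 0.014, -0.006]
    - [-0.044, 0.028, -0.006]
    - [-0.044, 0.028, -0.006]
  angular:
    - [0, 0, 0]
    - [0, 0, 0]
    - [0, 0, 0]
  claw: [10, 10, 10]

```text
clock: 18.75
tcp_pos: [0.5584, 0.0389, 0.1821]
eef_rot: [[-0.978, 0.21, -0.004], [0.21, 0.978, -0.002], [0.004, -0.003, -1.0]]
force: [-7.9, -6.7, 12.3]
width: 0.0196
finger_force: 60.0
```

Call:
carry_out:
  delta_pos:
    - [-0.025, 0.005, 0]
    - [-0.051, 0.011, 0]
    - [-0.051, 0.011, 0]
  angular:
    - [0, 0, 0]
    - [0, 0, 0]
    - [0, 0, 0]
  claw: [10, 10, 10]

```text
clock: 19.05
tcp_pos: [0.5609, 0.0392, 0.1819]
eef_rot: [[-0.978, 0.21, -0.005], [0.21, 0.978, -0.002], [0.004, -0.003, -1.0]]
force: [-8.1, -3.7, 11.9]
width: 0.0197
finger_force: 60.0
```

Call:
carry_out:
  delta_pos:
    - [-0.026, -0.003, 0]
    - [-0.052, -0.007, 0]
    - [-0.052, -0.007, 0]
  angular:
    - [0, 0, 0]
    - [0, 0, 0]
    - [0, 0, 0]
  claw: [10, 10, 10]

```text
clock: 19.35
tcp_pos: [0.5632, 0.0387, 0.1817]
eef_rot: [[-0.978, 0.21, -0.005], [0.21, 0.978, -0.001], [0.005, -0.002, -1.0]]
force: [-8.9, -1.7, 10.6]
width: 0.0195
finger_force: 60.0
```

Call:
carry_out:
  delta_pos:
    - [0, 0, -0.06]
    - [-0.02, -0.07, -0.06]
    - [-0.04, -0.14, -0.06]
    - [-0.06, -0.2, -0.06]
    - [-0.06, -0.2, -0.06]
  angular:
    - [0, 0, 0]
    - [0, 0, 0]
    - [0, 0, 0]
    - [0, 0, 0]
    - [0, 0, 0]
  claw: [10, 10, 10, 10, 10]

```text
clock: 19.85
tcp_pos: [0.5656, 0.0281, 0.1846]
eef_rot: [[-0.978, 0.21, -0.001], [0.21, 0.978, -0.0], [0.0, -0.0, -1.0]]
force: [0.0, 0.3, -1.5]
width: 0.0198
finger_force: 60.0
```

Call:
carry_out:
  delta_pos:
    - [0, 0, 0.02]
    - [0, 0, 0.04]
    - [0, 0, 0.04]
    - [0, 0, 0.04]
  angular:
    - [0, 0, 0]
    - [0, 0, 0]
    - [0, 0, 0]
    - [0, 0, 0]
  claw: [10, 10, 10, 10]

```text
clock: 20.25
tcp_pos: [0.5657, 0.0287, 0.1829]
eef_rot: [[-0.978, 0.21, -0.0], [0.21, 0.978, -0.0], [0.0, -0.0, -1.0]]
force: [-0.3, -0.6, -2.1]
width: 0.0195
finger_force: 60.0
```

Call:
carry_out:
  delta_pos:
    - [0, 0, 0.01]
    - [0, 0, 0.02]
    - [0, 0, 0.02]
  angular:
    - [0, 0, 0]
    - [0, 0, 0]
    - [0, 0, 0]
  claw: [10, 10, 10]

```text
clock: 20.55
tcp_pos: [0.5657, 0.0287, 0.182]
eef_rot: [[-0.978, 0.21, 0.0], [0.21, 0.978, 0.0], [-0.0, 0.0, -1.0]]
force: [0.3, 0.2, -0.1]
width: 0.0199
finger_force: 60.0
```

Call:
carry_out:
  delta_pos:
    - [0, 0, 0.01]
    - [0, 0, 0.01]
    - [0, 0, 0.01]
  angular:
    - [0, 0, 0]
    - [0, 0, 0]
    - [0, 0, 0]
  claw: [10, 10, 10]

```text
clock: 20.85
tcp_pos: [0.5658, 0.0287, 0.1818]
eef_rot: [[-0.978, 0.21, 0.001], [0.21, 0.978, 0.0], [-0.001, 0.0, -1.0]]
force: [-1.8, -0.0, 5.1]
width: 0.0197
finger_force: 60.0
```

Call:
carry_out:
  delta_pos:
    - [0, 0, 0.01]
    - [0, 0, 0.01]
    - [0, 0, 0.01]
  angular:
    - [0, 0, 0]
    - [0, 0, 0]
    - [0, 0, 0]
  claw: [10, 10, 10]

```text
clock: 21.15
tcp_pos: [0.5659, 0.0287, 0.1818]
eef_rot: [[-0.978, 0.21, 0.001], [0.21, 0.978, 0.0], [-0.001, 0.0, -1.0]]
force: [-2.0, 0.4, 9.5]
width: 0.0197
finger_force: 60.0
```

Call:
carry_out:
  delta_pos:
    - [0, 0, -0.01]
    - [0.022, -0.022, -0.01]
    - [0.044, -0.044, -0.01]
    - [0.044, -0.044, -0.01]
  angular:
    - [0, 0, 0]
    - [0, 0, 0]
    - [0, 0, 0]
    - [0, 0, 0]
  claw: [10, 10, 10, 10]

```text
clock: 21.55
tcp_pos: [0.5636, 0.0271, 0.1819]
eef_rot: [[-0.978, 0.21, 0.002], [0.21, 0.978, 0.0], [-0.002, 0.001, -1.0]]
force: [4.1, 3.8, 5.7]
width: 0.0198
finger_force: 60.0
```

Call:
carry_out:
  delta_pos:
    - [0.02, -0.006, 0]
    - [0.04, -0.012, 0]
    - [0.04, -0.012, 0]
  angular:
    - [0, 0, 0]
    - [0, 0, 0]
    - [0, 0, 0]
  claw: [10, 10, 10]

```text
clock: 21.85
tcp_pos: [0.5617, 0.0267, 0.182]
eef_rot: [[-0.978, 0.21, 0.003], [0.21, 0.978, -0.0], [-0.003, 0.0, -1.0]]
force: [5.1, 1.4, 4.9]
width: 0.0195
finger_force: 60.0
```

Call:
carry_out:
  delta_pos:
    - [0.02, 0.002, 0]
    - [0.04, 0.004, 0]
    - [0.04, 0.004, 0]
  angular:
    - [0, 0, 0]
    - [0, 0, 0]
    - [0, 0, 0]
  claw: [10, 10, 10]

```text
clock: 22.15
tcp_pos: [0.5598, 0.0271, 0.182]
eef_rot: [[-0.978, 0.21, 0.003], [0.21, 0.978, -0.001], [-0.003, -0.0, -1.0]]
force: [4.6, -0.5, 5.0]
width: 0.0198
finger_force: 60.0
```

Call:
carry_out:
  delta_pos:
    - [0, 0, -0.2]
    - [0, 0, -0.5]
    - [0, 0, -0.8]
    - [0, 0, -0.8]
    - [0, 0, -0.8]
  angular:
    - [0, 0, 0]
    - [0, 0, 0]
    - [0, 0, 0]
    - [0, 0, 0]
    - [0, 0, 0]
  claw: [10, 10, 10, 10, 10]

```text
clock: 22.65
tcp_pos: [0.5587, 0.0273, 0.2208]
eef_rot: [[-0.978, 0.21, -0.001], [0.21, 0.978, -0.0], [0.001, -0.0, -1.0]]
force: [-0.1, 0.8, -2.5]
width: 0.0198
finger_force: 60.0
```

```bash
python3 look.py w5.png; python3 - <<'E'
from h import *
a=cv2.imread("pics/w5.png");b=cv2.imread("pics/w3.png")
f=lambda x:cv2.resize(x[150:240,275:375],(400*1,360),interpolation=cv2.INTER_CUBIC)
cv2.imwrite("pics/c5.png",np.hstack([f(a),f(b)]))
p=arm.snapshot("wrist")
H=np.linalg.inv(np.array(p["hand_eye"]))
for z in (.0945,.0953):print(pix(p,(H@np.array([0,0,z,1]))[:3]))
E
```

```text
22.65 [0.5587 0.0273 0.2208] [ -0.9442  17.7753  84.3193  -0.0141  77.9794 -78.8344] [-0.143   0.7582 -2.474 ]
[[ 0.0001 -0.9622 -0.2722  0.0795]
 [ 1.      0.0002 -0.0005 -0.0003]
 [ 0.0006 -0.2722  0.9622 -0.179 ]
 [ 0.      0.      0.      1.    ]] 71.64510841315911 323.56946680807874 198.01375854771146
[324.01978249 200.01540787]
[324.01901248 199.79877374]
```

View pics/c5.png

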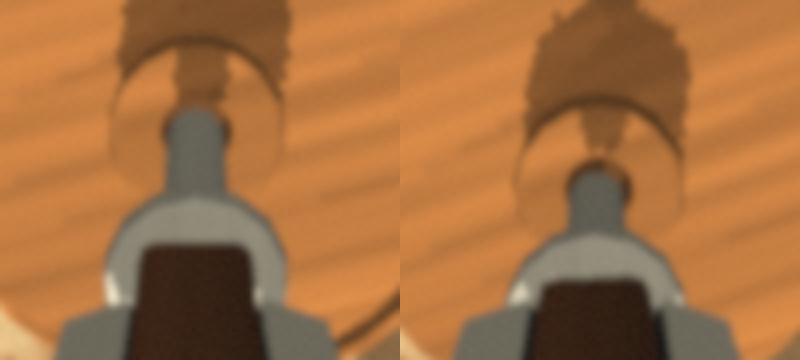

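```bash
python3 - <<'E'
from h import *
from scipy.optimize import least_squares
s=arm.sense();p=arm.snapshot("wrist")
H=np.linalg.inv(np.array(p["hand_eye"]))
def rows(xt,th,zt):
    t=np.array([xt,0,zt]);u=np.array([-np.sin(th),0,-np.cos(th)]);n=np.array([np.cos(th),0,-np.sin(th)])
    R=lambda r,h:pix(p,(H@np.r_[t+u*h+n*r,1])[:3])[1]
    return np.array([min(R(.0055,0),R(.007,.002)),min(R(.017,.077),R(.017,.085)),R(.01,.085)])
m3=np.array([192.5,208.3,220]);m5=np.array([177.,198.75,211.2])
r0=rows(0,0,.0953);print(r0-m3)
q=least_squares(lambda v:rows(v[0]/100,v[1],.0935)-r0-(m5-m3),[0,0])
print("tip x mm",q.x[0]*10,"tilt deg",np.degrees(q.x[1]),q.fun)
# hub hole in w5 : hub circle centre approx
w=plane(p,s,(197/4+274.6,125/4+149.6),.12);print("hub",w)
for uv in [(110,125),(285,125),(197,38)]: print(plane(p,s,(uv[0]/4+274.6,uv[1]/4+149.6),.12))
E
```

```text
[ 1.2348653  -1.66226859 -0.83276488]
tip x mm 16.84419699381019 tilt deg 6.278153018093861 [ 0.00279739 -0.03391283  0.03149524]
hub [0.53990443 0.03114681 0.12      ]
[0.53521277 0.00924346 0.12      ]
[0.5446492  0.05329814 0.12      ]
[0.51801892 0.03583362 0.12      ]
```

Call:
carry_out:
  delta_pos:
    - [0, 0, -0.15]
    - [0.06, 0, -0.2]
    - [0.12, 0, -0.2]
    - [0.19, 0, -0.2]
    - [0.25, 0, -0.2]
    - [0.25, 0, -0.2]
    - [0.25, 0, -0.2]
  angular:
    - [0, 0, 0]
    - [0, -1.5, 0]
    - [0, -3, 0]
    - [0, -4.5, 0]
    - [0, -6.3, 0]
    - [0, -6.3, 0]
    - [0, -6.3, 0]
  claw: [10, 10, 10, 10, 10, 10, 10]

```text
clock: 23.5
tcp_pos: [0.5467, 0.0301, 0.2318]
eef_rot: [[-0.972, 0.21, 0.108], [0.208, 0.978, -0.023], [-0.11, 0.0, -0.994]]
force: [0.7, 0.2, -1.4]
width: 0.0198
finger_force: 60.0
```

```bash
python3 look.py w6.png; python3 - <<'E'
from h import *
a=cv2.imread("pics/w6.png")
cv2.imwrite("pics/c6.png",cv2.resize(a[130:240,260:390],(780,660)[:2] if 0 else (702,594),interpolation=cv2.INTER_CUBIC))
s=arm.sense();p=arm.snapshot("wrist");H=np.linalg.inv(np.array(p["hand_eye"]))
R=np.array(s["eef_rot"]);print(R.round(3))
tip=R@[.01684,0,.0935]+s["tcp_pos"];print("tip",tip,"axis",R@[np.sin(.1096),0,np.cos(.1096)])
px=lambda w:pix(p,(H@np.r_[R.T@(w-s["tcp_pos"]),1])[:3])
print(px(tip),px(np.array([.540,.0311,.12])))
E
```

```text
23.5 [0.5467 0.0301 0.2318] [ -0.0308  12.1158  90.1633  -1.3837  71.5458 -77.5669] [ 0.6985  0.237  -1.3871]
[[ 0.0001 -0.9622 -0.2722  0.0795]
 [ 1.      0.0003 -0.0005 -0.0003]
 [ 0.0006 -0.2722  0.9622 -0.1791]
 [ 0.      0.      0.      1.    ]] 71.64510841315911 323.56946680807874 198.01375854771146
[[-0.972  0.21   0.107]
 [ 0.208  0.978 -0.023]
 [-0.11   0.    -0.994]]
tip [0.54060572 0.03142948 0.1369051 ] axis [ 4.92122554e-04 -2.16174008e-06 -9.99999879e-01]
[324.02255591 184.26351907] [323.58412827 178.55107414]
```

View pics/c6.png

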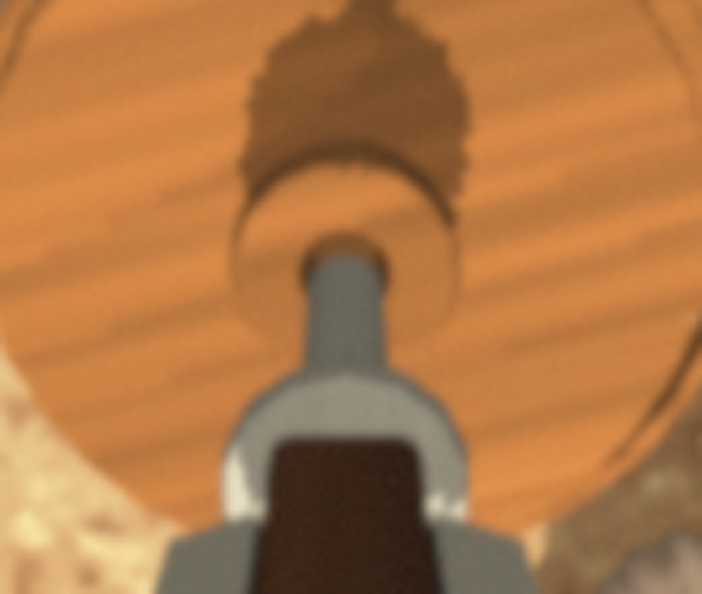

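Call:
carry_out:
  delta_pos:
    - [0.02, 0, 0.2]
    - [0.036, 0, 0.34]
    - [0.046, 0, 0.44]
    - [0.056, 0, 0.54]
    - [0.056, 0, 0.54]
  angular:
    - [0, 0, 0]
    - [0, 0, 0]
    - [0, 0, 0]
    - [0, 0, 0]
    - [0, 0, 0]
  claw: [10, 10, 10, 10, 10]

```text
clock: 24.1
tcp_pos: [0.5469, 0.03, 0.2035]
eef_rot: [[-0.972, 0.21, 0.106], [0.209, 0.978, -0.023], [-0.109, -0.0, -0.994]]
force: [1.9, -0.8, -2.2]
width: 0.0203
finger_force: 60.0
```

Call:
carry_out:
  delta_pos:
    - [0.02, 0, 0.18]
    - [0.039, 0, 0.33]
    - [0.039, 0, 0.35]
    - [-0.03, 0.02, 0.357]
    - [-0.1, 0.045, 0.365]
    - [-0.16, 0.07, 0.37]
    - [-0.23, 0.09, 0.38]
    - [-0.23, 0.09, 0.38]
  angular:
    - [0, 0, 0]
    - [0, 0, 0]
    - [0, 0, 0]
    - [0, 0, 0]
    - [0, 0, 0]
    - [0, 0, 0]
    - [0, 0, 0]
    - [0, 0, 0]
  claw: [10, 10, 10, 10, 10, 10, 10, 10]

```text
clock: 24.9
tcp_pos: [0.5616, 0.0316, 0.1867]
eef_rot: [[-0.972, 0.21, 0.108], [0.208, 0.978, -0.023], [-0.11, 0.0, -0.994]]
force: [-0.5, 0.2, -1.4]
width: 0.0198
finger_force: 60.0
```

Call:
carry_out:
  delta_pos:
    - [0.003, 0, 0.03]
    - [0.005, 0, 0.05]
    - [0.007, 0, 0.06]
    - [0.007, 0, 0.06]
  angular:
    - [0, 0, 0]
    - [0, 0, 0]
    - [0, 0, 0]
    - [0, 0, 0]
  claw: [10, 10, 10, 10]

```text
clock: 25.3
tcp_pos: [0.5611, 0.0316, 0.1836]
eef_rot: [[-0.972, 0.21, 0.107], [0.208, 0.978, -0.023], [-0.11, 0.0, -0.994]]
force: [-0.5, 0.1, -1.9]
width: 0.0195
finger_force: 60.0
```

Call:
carry_out:
  delta_pos:
    - [0.001, 0, 0.01]
    - [0.001, 0, 0.01]
    - [0.001, 0, 0.01]
  angular:
    - [0, 0, 0]
    - [0, 0, 0]
    - [0, 0, 0]
  claw: [10, 10, 10]

```text
clock: 25.6
tcp_pos: [0.5612, 0.0316, 0.1832]
eef_rot: [[-0.972, 0.21, 0.107], [0.208, 0.978, -0.023], [-0.11, 0.0, -0.994]]
force: [-0.1, -0.1, -1.8]
width: 0.0192
finger_force: 60.0
```

Call:
carry_out:
  delta_pos:
    - [0.001, 0, 0.01]
    - [0.001, 0, 0.01]
    - [0.001, 0, 0.01]
  angular:
    - [0, 0, 0]
    - [0, 0, 0]
    - [0, 0, 0]
  claw: [10, 10, 10]

```text
clock: 25.9
tcp_pos: [0.5613, 0.0316, 0.1831]
eef_rot: [[-0.972, 0.21, 0.108], [0.208, 0.978, -0.023], [-0.11, 0.0, -0.994]]
force: [-1.6, -0.7, 5.0]
width: 0.0196
finger_force: 60.0
```

Call:
carry_out:
  delta_pos:
    - [0.001, 0, 0.006]
    - [0.001, 0, 0.006]
    - [0.001, 0, 0.006]
  angular:
    - [0, 0, 0]
    - [0, 0, 0]
    - [0, 0, 0]
  claw: [10, 10, 10]

```text
clock: 26.2
tcp_pos: [0.5614, 0.0316, 0.183]
eef_rot: [[-0.972, 0.21, 0.108], [0.208, 0.978, -0.023], [-0.111, 0.0, -0.994]]
force: [-2.4, -0.2, 7.7]
width: 0.0199
finger_force: 60.0
```

```bash
python3 - <<'E'
import numpy as np
a=np.radians(180+np.arange(0,15)*25.7)
P=.006*np.c_[np.cos(a),np.sin(a)]
D=np.diff(P,axis=0)/.05
for i,d in enumerate(D):
    ex,ey=-.978*d[0]+.21*d[1],.21*d[0]+.978*d[1]
    print(i,(P[i+1]*1e3).round(1),np.round([.994*ex,ey,-.109*ex],3))
E
```

```text
0 [-5.4 -2.6] [-0.022 -0.048  0.002]
1 [-3.7 -4.7] [-0.041 -0.034  0.005]
2 [-1.3 -5.8] [-0.052 -0.013  0.006]
3 [ 1.3 -5.9] [-0.052  0.011  0.006]
4 [ 3.7 -4.7] [-0.042  0.033  0.005]
5 [ 5.4 -2.6] [-0.024  0.048  0.003]
6 [ 6. -0.] [-0.001  0.053  0.   ]
7 [5.4 2.6] [ 0.022  0.048 -0.002]
8 [3.8 4.7] [ 0.041  0.034 -0.004]
9 [1.3 5.8] [ 0.052  0.013 -0.006]
10 [-1.3  5.9] [ 0.052 -0.011 -0.006]
11 [-3.7  4.7] [ 0.042 -0.033 -0.005]
12 [-5.4  2.6] [ 0.024 -0.048 -0.003]
13 [-6.  0.] [ 0.001 -0.053 -0.   ]
```

Call:
carry_out:
  delta_pos:
    - [-0.003, 0, -0.03]
    - [-0.025, -0.048, -0.028]
    - [-0.022, -0.048, -0.004]
    - [-0.022, -0.048, -0.004]
  angular:
    - [0, 0, 0]
    - [0, 0, 0]
    - [0, 0, 0]
    - [0, 0, 0]
  claw: [10, 10, 10, 10]

```text
clock: 26.6
tcp_pos: [0.5618, 0.0289, 0.1829]
eef_rot: [[-0.972, 0.21, 0.108], [0.209, 0.978, -0.023], [-0.11, 0.0, -0.994]]
force: [-1.9, 0.6, 5.0]
width: 0.0194
finger_force: 60.0
```

Call:
carry_out:
  delta_pos:
    - [-0.003, 0, -0.03]
    - [-0.044, -0.034, -0.025]
    - [-0.041, -0.034, 0.005]
    - [-0.041, -0.034, 0.005]
  angular:
    - [0, 0, 0]
    - [0, 0, 0]
    - [0, 0, 0]
    - [0, 0, 0]
  claw: [10, 10, 10, 10]

```text
clock: 27.0
tcp_pos: [0.5635, 0.0268, 0.1825]
eef_rot: [[-0.972, 0.21, 0.107], [0.209, 0.978, -0.023], [-0.11, -0.0, -0.994]]
force: [-0.1, 0.4, -0.1]
width: 0.0195
finger_force: 60.0
```

Call:
carry_out:
  delta_pos:
    - [-0.003, 0, -0.03]
    - [-0.055, -0.013, -0.024]
    - [-0.052, -0.013, 0.006]
    - [-0.052, -0.013, 0.006]
  angular:
    - [0, 0, 0]
    - [0, 0, 0]
    - [0, 0, 0]
    - [0, 0, 0]
  claw: [10, 10, 10, 10]

```text
clock: 27.4
tcp_pos: [0.5658, 0.0256, 0.1822]
eef_rot: [[-0.972, 0.21, 0.107], [0.208, 0.978, -0.023], [-0.109, -0.0, -0.994]]
force: [-0.1, -0.6, -1.9]
width: 0.0197
finger_force: 60.0
```

Call:
carry_out:
  delta_pos:
    - [-0.003, 0, -0.03]
    - [-0.055, 0.011, -0.024]
    - [-0.052, 0.011, 0.006]
    - [-0.052, 0.011, 0.006]
  angular:
    - [0, 0, 0]
    - [0, 0, 0]
    - [0, 0, 0]
    - [0, 0, 0]
  claw: [10, 10, 10, 10]

```text
clock: 27.8
tcp_pos: [0.5687, 0.0258, 0.1828]
eef_rot: [[-0.972, 0.21, 0.108], [0.208, 0.978, -0.023], [-0.11, 0.0, -0.994]]
force: [-1.4, 0.6, 1.0]
width: 0.0198
finger_force: 60.0
```

Call:
carry_out:
  delta_pos:
    - [-0.003, 0, -0.03]
    - [0.066, -0.01, -0.038]
    - [0.069, -0.01, 0.0]
    - [0.071, -0.01, 0.02]
    - [0.071, -0.01, 0.02]
  angular:
    - [0, 0, 0]
    - [0, 0, 0]
    - [0, 0, 0]
    - [0, 0, 0]
    - [0, 0, 0]
  claw: [10, 10, 10, 10, 10]

```text
clock: 28.3
tcp_pos: [0.5649, 0.0259, 0.1809]
eef_rot: [[-0.972, 0.21, 0.107], [0.208, 0.978, -0.023], [-0.109, -0.0, -0.994]]
force: [-0.1, -0.9, -2.5]
width: 0.0193
finger_force: 60.0
```

Call:
carry_out:
  delta_pos:
    - [0.002, 0, 0.02]
    - [0.004, 0, 0.04]
    - [0.004, 0, 0.04]
  angular:
    - [0, 0, 0]
    - [0, 0, 0]
    - [0, 0, 0]
  claw: [10, 10, 10]

```text
clock: 28.6
tcp_pos: [0.565, 0.0258, 0.179]
eef_rot: [[-0.972, 0.21, 0.107], [0.208, 0.978, -0.023], [-0.11, -0.0, -0.994]]
force: [0.8, -1.6, -1.6]
width: 0.0196
finger_force: 60.0
```

Call:
carry_out:
  delta_pos:
    - [0.004, 0, 0.03]
    - [0.008, 0, 0.06]
    - [0.008, 0, 0.06]
  angular:
    - [0, 0, 0]
    - [0, 0, 0]
    - [0, 0, 0]
  claw: [10, 10, 10]

```text
clock: 28.9
tcp_pos: [0.565, 0.0258, 0.176]
eef_rot: [[-0.972, 0.21, 0.107], [0.208, 0.978, -0.023], [-0.11, -0.0, -0.994]]
force: [0.8, -2.2, -2.3]
width: 0.0194
finger_force: 60.0
```

Call:
carry_out:
  delta_pos:
    - [0.008, -0.006, 0.07]
    - [0.015, -0.006, 0.14]
    - [0.023, -0.006, 0.21]
    - [0.028, -0.006, 0.26]
    - [0.028, -0.006, 0.26]
  angular:
    - [0, 0, 0]
    - [0, 0, 0]
    - [0, 0, 0]
    - [0, 0, 0]
    - [0, 0, 0]
  claw: [10, 10, 10, 10, 10]

```text
clock: 29.4
tcp_pos: [0.5648, 0.0257, 0.1626]
eef_rot: [[-0.972, 0.21, 0.107], [0.208, 0.978, -0.023], [-0.109, -0.0, -0.994]]
force: [1.7, -2.7, -4.6]
width: 0.0197
finger_force: 60.0
```

Call:
carry_out:
  delta_pos:
    - [0.004, 0, 0.04]
    - [0.009, 0, 0.08]
    - [0.009, 0, 0.08]
  angular:
    - [0, 0, 0]
    - [0, 0, 0]
    - [0, 0, 0]
  claw: [10, 10, 10]

```text
clock: 29.7
tcp_pos: [0.5649, 0.0257, 0.1588]
eef_rot: [[-0.972, 0.21, 0.107], [0.208, 0.978, -0.023], [-0.11, 0.0, -0.994]]
force: [1.9, -1.7, -4.4]
width: 0.0199
finger_force: 60.0
```

Approaching the sprung ball, I push on in small steps.

Call:
carry_out:
  delta_pos:
    - [0.002, 0, 0.02]
    - [0.004, 0, 0.04]
    - [0.004, 0, 0.04]
  angular:
    - [0, 0, 0]
    - [0, 0, 0]
    - [0, 0, 0]
  claw: [10, 10, 10]

```text
clock: 30.0
tcp_pos: [0.5651, 0.0257, 0.1573]
eef_rot: [[-0.972, 0.21, 0.108], [0.208, 0.978, -0.023], [-0.11, 0.0, -0.994]]
force: [0.2, -1.4, 1.6]
width: 0.0201
finger_force: 60.0
```

Call:
carry_out:
  delta_pos:
    - [0.002, 0, 0.02]
    - [0.004, 0, 0.04]
    - [0.004, 0, 0.04]
  angular:
    - [0, 0, 0]
    - [0, 0, 0]
    - [0, 0, 0]
  claw: [10, 10, 10]

```text
clock: 30.3
tcp_pos: [0.5653, 0.0257, 0.1558]
eef_rot: [[-0.972, 0.21, 0.109], [0.208, 0.978, -0.023], [-0.111, 0.0, -0.994]]
force: [-0.4, -1.2, 6.1]
width: 0.0198
finger_force: 60.0
```

Call:
carry_out:
  delta_pos:
    - [0.002, 0, 0.02]
    - [0.004, 0, 0.04]
    - [0.004, 0, 0.04]
  angular:
    - [0, 0, 0]
    - [0, 0, 0]
    - [0, 0, 0]
  claw: [10, 10, 10]

```text
clock: 30.6
tcp_pos: [0.5653, 0.0257, 0.1536]
eef_rot: [[-0.972, 0.21, 0.109], [0.208, 0.978, -0.023], [-0.111, 0.0, -0.994]]
force: [0.7, -1.2, 2.5]
width: 0.0199
finger_force: 60.0
```

Call:
carry_out:
  delta_pos:
    - [0.002, 0, 0.02]
    - [0.004, 0, 0.04]
    - [0.004, 0, 0.04]
  angular:
    - [0, 0, 0]
    - [0, 0, 0]
    - [0, 0, 0]
  claw: [10, 10, 10]

```text
clock: 30.9
tcp_pos: [0.5653, 0.0257, 0.1514]
eef_rot: [[-0.972, 0.21, 0.108], [0.208, 0.978, -0.023], [-0.111, 0.0, -0.994]]
force: [1.6, -0.6, 4.7]
width: 0.0196
finger_force: 60.0
```

Call:
carry_out:
  delta_pos:
    - [0.004, 0, 0.04]
    - [0.009, 0, 0.08]
    - [0.013, 0, 0.12]
    - [0.018, 0, 0.16]
    - [0.022, 0, 0.2]
    - [0.022, 0, 0.2]
  angular:
    - [0, 0, 0]
    - [0, 0, 0]
    - [0, 0, 0]
    - [0, 0, 0]
    - [0, 0, 0]
    - [0, 0, 0]
  claw: [10, 10, 10, 10, 10, 10]

```text
clock: 31.5
tcp_pos: [0.5652, 0.0256, 0.141]
eef_rot: [[-0.972, 0.21, 0.108], [0.208, 0.978, -0.023], [-0.11, 0.0, -0.994]]
force: [2.1, -1.6, 1.3]
width: 0.0194
finger_force: 60.0
```

Call:
carry_out:
  delta_pos:
    - [0.002, 0, 0.02]
    - [0.004, 0, 0.04]
    - [0.004, 0, 0.04]
  angular:
    - [0, 0, 0]
    - [0, 0, 0]
    - [0, 0, 0]
  claw: [10, 10, 10]

```text
clock: 31.8
tcp_pos: [0.5652, 0.0257, 0.1392]
eef_rot: [[-0.972, 0.21, 0.108], [0.208, 0.978, -0.023], [-0.11, 0.0, -0.994]]
force: [1.0, -1.0, 3.7]
width: 0.0196
finger_force: 60.0
```

Call:
carry_out:
  delta_pos:
    - [0.001, 0, 0.01]
    - [0.002, 0, 0.02]
    - [0.002, 0, 0.02]
  angular:
    - [0, 0, 0]
    - [0, 0, 0]
    - [0, 0, 0]
  claw: [10, 10, 10]

```text
clock: 32.1
tcp_pos: [0.5653, 0.0257, 0.1384]
eef_rot: [[-0.972, 0.21, 0.108], [0.208, 0.978, -0.023], [-0.11, 0.0, -0.994]]
force: [0.6, -0.5, 6.5]
width: 0.0199
finger_force: 60.0
```

Call:
carry_out:
  delta_pos:
    - [0.001, 0, 0.01]
    - [0.001, 0, 0.01]
    - [0.001, 0, 0.01]
  angular:
    - [0, 0, 0]
    - [0, 0, 0]
    - [0, 0, 0]
  claw: [10, 10, 10]

```text
clock: 32.4
tcp_pos: [0.5653, 0.0257, 0.1382]
eef_rot: [[-0.972, 0.21, 0.108], [0.208, 0.978, -0.023], [-0.111, 0.0, -0.994]]
force: [-1.2, -1.1, 9.0]
width: 0.0199
finger_force: 60.0
```

Call:
carry_out:
  delta_pos:
    - [0.001, 0, 0.01]
    - [0.002, 0, 0.016]
    - [0.002, 0, 0.016]
  angular:
    - [0, 0, 0]
    - [0, 0, 0]
    - [0, 0, 0]
  claw: [10, 10, 10]

```text
clock: 32.7
tcp_pos: [0.5654, 0.0257, 0.1381]
eef_rot: [[-0.972, 0.21, 0.109], [0.208, 0.978, -0.023], [-0.111, 0.0, -0.994]]
force: [-6.1, 0.1, 17.8]
width: 0.0196
finger_force: 60.0
```

Call:
carry_out:
  delta_pos:
    - [-0.003, 0, -0.025]
    - [-0.003, 0, -0.025]
    - [-0.003, 0, -0.025]
    - [-0.003, 0, -0.025]
    - [-0.003, 0, -0.025]
    - [-0.003, 0, -0.025]
  angular:
    - [0, 0, 0]
    - [0, 0, 0]
    - [0, 0, 0]
    - [0, 0, 0]
    - [0, 0, 0]
    - [0, 0, 0]
  claw: [10, 20, 30, 40, 50, 50]

```text
clock: 33.3
tcp_pos: [0.5649, 0.0257, 0.1376]
eef_rot: [[-0.972, 0.21, 0.107], [0.208, 0.978, -0.023], [-0.109, -0.0, -0.994]]
force: [-1.2, 0.3, -0.4]
width: 0.0479
finger_force: 0.0
```

Call:
carry_out:
  delta_pos:
    - [-0.03, 0, -0.3]
    - [-0.07, 0, -0.7]
    - [-0.13, 0, -1.2]
    - [-0.19, 0, -1.7]
    - [-0.22, 0, -2.0]
    - [-0.22, 0, -2.0]
    - [-0.22, 0, -2.0]
  angular:
    - [0, 0, 0]
    - [0, 0, 0]
    - [0, 0, 0]
    - [0, 0, 0]
    - [0, 0, 0]
    - [0, 0, 0]
    - [0, 0, 0]
  claw: [50, 50, 50, 50, 50, 50, 50]

```text
clock: 34.0
tcp_pos: [0.5648, 0.0257, 0.2377]
eef_rot: [[-0.972, 0.21, 0.107], [0.208, 0.978, -0.023], [-0.109, -0.0, -0.994]]
force: [-0.4, -0.5, 0.0]
width: 0.0501
finger_force: 0.0
```

```bash
python3 look.py w7.png rod upper_tier
```

```text
34.0 [0.5648 0.0257 0.2377] [ -0.505   14.2238  86.797   -1.3219  72.8531 -78.0786] [-0.4414 -0.5423  0.0478]
[[ 0.0001 -0.9622 -0.2722  0.0795]
 [ 1.      0.0003 -0.0005 -0.0003]
 [ 0.0006 -0.2722  0.9622 -0.1791]
 [ 0.      0.      0.      1.    ]] 71.64510841315911 323.56946680807874 198.01375854771146
rod 0.9 [ 0.3516 -0.1917  0.0929] [57.2811 13.7799]
rod 0.69 [ 0.4231 -0.1288  0.1108] [139.871  77.417]
rod 0.66 [ 0.6488 -0.2538  0.1017] [134.0727 277.5712]
upper_tier 0.88 [0.5456 0.0279 0.103 ] [322.4131 161.9004]
```

```bash
python3 - <<'E'
from h import *
s=arm.sense()
for c in ("scene","top"):
    p=arm.snapshot(c)
    for n in ("rod","upper_tier","dark_mug","cocoa_jar"):
        for d in arm.boxes_of(p,n)[:4]: print(c,n,round(d["confidence"],2),world(p,s,d["at"]).round(3))
E
```

```text
scene rod 0.81 [ 0.345 -0.189  0.093]
scene rod 0.76 [ 0.422 -0.121  0.089]
scene rod 0.55 [0.556 0.037 0.154]
scene upper_tier 0.73 [ 0.433 -0.207  0.073]
scene upper_tier 0.63 [0.552 0.042 0.103]
scene upper_tier 0.51 [0.553 0.035 0.152]
scene dark_mug 0.71 [ 0.59  -0.15   0.068]
scene cocoa_jar 0.89 [0.432 0.338 0.083]
scene cocoa_jar 0.73 [0.548 0.041 0.103]
top rod 0.74 [ 0.347 -0.19   0.102]
top rod 0.65 [ 0.421 -0.121  0.109]
top rod 0.59 [ 0.65  -0.259  0.1  ]
top dark_mug 0.95 [ 0.617 -0.185  0.061]
top cocoa_jar 0.65 [0.436 0.316 0.078]
```

```bash
python3 -c "
from workcell import arm
print(arm.sign_off())"
```

```text
the job is handed in; nothing more can be done
None
```

The rod is pushed home through the tier and released, with its collar on the hub and the mug and jar not touched, and the job was handed in at about 34 s of the 67 s allowed; no verdict came back. The seating rests on the push stopping at the expected height and one scene-camera fix of the rod, since I had no picture views left to look at it.

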